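Level the counter shelf

TASK

The white counter shelf slopes down towards its adjustable foot. Take the T-handle key from the wooden block, plug its square end fully home into the square socket on top of the foot's leg, and turn it until the bubble of the spirit level on the shelf rests in the middle between the two lines; leave the key in the socket. Then press the level down on the shelf from above with a light, steady push of about 10 N, so that it is firmly bedded and the bubble still stands in the middle under load, and finish while still pressing; leave everything else standing where it is.

Things in the scene. Friction and masses are not known exactly. Their poses are not given: they have to be found in the camera images.
- key_grip (a point): Middle of the handle of the dark steel T-handle key (0.2 kg), which stands upright in one of the two holes of the wooden block. The handle is a bar 70 mm long (this point's x), 16 mm thick (y) and 20 mm high (z, up). Under it: a round shank 12 mm thick, 34 mm long, a collar 30 mm across, 6 mm high, and the square plug. The point is 50 mm above the collar's underside, 70 mm above the plug's end.
- key_tip (a point): Centre of the lower end of the key's plug, axes as key_grip, 70 mm below it. The plug is 14 x 14 mm, 20 mm long, sides parallel to the bar's sides and ends, the last 5 mm tapered. The collar's underside rests on the block now, and on the foot's head when the plug is fully home. With the plug in the socket there is play: up to about 0.2 rad of the first turning may move nothing.
- block: Wooden block 60 mm (x) by 130 mm (y), 35 mm high, with a hole 40 mm either side of its middle along y. Fixed. Origin at its underside. The key stands in one hole, a bottle stopper in the other.
- socket (a point): Centre of the mouth of the square socket in the steel head of the levelling foot. The head looks out of the top of the shelf's single square tube leg (50 mm), 127 mm above the counter, about 2 mm proud. The hole is 15.6 mm square, with a 2 mm chamfer, 23 mm deep, its sides along this point's x and y (z up); it turns with the foot, which stays at its height.
- foot: The levelling foot (spindle, head and pad). Origin on the counter on the vertical axis of turning. Turned clockwise seen from above it lifts its end of the shelf, about 1 mm per rad. At the start that end is always too low: the level place is some 0.6 to 1.8 rad clockwise from there. It turns stiffly (0.12 N m) and stays where it is left.
- level_mid (a point): Centre of the spirit level, an aluminium bar 200 mm long (x), 24 mm wide (y), 48 mm high (z, up), 0.5 kg, lying loose on the shelf along its length; 24 mm above the shelf, 24 mm below the level's top. Its +x end points away from the levelling foot. The middle 66 mm of the top is the vial's window with two black lines 19 mm apart; press on the plain top beside it, on one or both sides.
- bubble (a joint): Place of the bubble in the level's vial (m) along the level's x: 0 in the middle between the lines, positive towards the +x end, away from the levelling foot. The 14 mm bubble goes to the higher end, moves about 6 mm per rad of the foot's turn and takes about 1 s to come to rest. Clockwise turning lowers the value.
- shelf: White counter shelf: board 170 x 300 mm, 18 mm thick, top 125 mm above the counter, two plain legs at one end, the tube leg at the other. Origin on the counter, 160 mm along +y from the foot's axis; y runs from the foot to the plain legs, z up. The board spans y -135 to 165 mm, x -85 to 85 mm; the level lies along y near x = -40 mm, two jars stand near x = 52 mm.
- stopper: Bystander: steel bottle stopper with a cork, in the other hole of the wooden block, 80 mm from the key; its top is 36 mm above the block. Origin at its lower end.
- jar1: Bystander: small glass jar with a steel lid on the shelf, 54 mm across, 80 mm high. Origin at its underside.
- jar2: Bystander: small labelled glass jar on the shelf, 50 mm across, 72 mm high. Origin at its underside.
- tumbler1: Bystander: drinking glass on the counter, 68 mm across, 90 mm high. Origin at its underside.
- tumbler2: Bystander: drinking glass on the counter, 64 mm across, 100 mm high. Origin at its underside.
- tub: Bystander: white food tub with a green lid, 96 x 136 mm, 53 mm high. Origin at its underside.
- syrup: Bystander: yellow squeeze bottle, 60 mm across, 170 mm high. Origin at its underside.
Not all that is in view belongs to the job. What is meant by the part that bears level_mid is not green, and is the larger of those in its own colour.

How it is judged (in metres and radians):
On the way, in this order (a step that is already met when the one before it is completed fails the run):
1. the key's square plug is fully home in the foot's socket (z of key_tip in the frame of socket below -0.015 m and horizontal distance between key_tip and socket below 0.004 m and angle between key_tip's own z axis and vertical below 0.12 rad), for 0.2 s.
2. with the key in the socket the bubble stands in the middle (all of step 1 and value of joint bubble between -0.0025 and 0.0025 m), for 0.4 s.
At the end, for the whole second after the job is handed in: The fingers press the level (over 3 N; level on shelf 7 to 40 N); it lies flat and still along the shelf (within 0.15 rad), bubble within 2.5 mm of the middle, shelf level within 0.0018 rad; the key stands released in the socket, at least 15 mm deep and upright (all of step 2 and angle between shelf's own z axis and vertical below 0.0018 rad and contact force between the fingers and level above 3 N and contact force between level and shelf between 7 and 40 N and z of level_mid in the frame of shelf between 0.145 and 0.153 m and angle between the x axis of level_mid and the y axis of shelf, either way round below 0.15 rad and contact force between the fingers and key below 0.5 N and linear speed of level below 0.02 m/s); the arm keeps its last pose, push and grip.
It fails at once if another thing on the counter, block or shelf is knocked or shifted by over 25 mm (distance of any of stopper, jar1, jar2, tumbler1, tumbler2, tub, syrup from where it was at the start of the episode above 0.025 m).
It fails at once if the level is pushed along or off the shelf (over 40 mm) (distance of level_mid from where it was at the start of the episode above 0.04 m).
It fails at once if the level is pressed harder than 60 N (contact force between the fingers and level above 60 N).
It also fails if it takes over 58 s, if anything falls off the work surface, if the arm or the gripper's body presses on something with over 40 N, if the wrist force passes 120 N, or if a joint passes its speed limit or range.

ROBOT

A 6-joint arm with a two-finger parallel gripper is mounted at the origin on the work surface. World frame = base frame: x ahead of the robot, y to its left, z up, the work surface at z = 0. Lengths are in mm, angles in rad, forces in N, time in s.
With the tool pointing down it reaches from about 350 to 875 mm from the base axis. Payload 4.2 kg.
Tool frame: the origin (TCP) lies between the finger pads; the fingertips stand 19 mm ahead of it and the grasp point (between the pads) is the TCP; y points along the fingers, z is the direction in which the jaws open and shut, and the axes are right-handed (so a half turn about y gives the same grasp; the last joint's range is limited). The gripper opens to 85 mm and grips with 20 to 120 N. Pads are 22 mm wide; open, the fingers measure 114 mm over their backs; the gripper's body (76 mm by 85 mm) begins 54 mm behind the grasp point. The pads swing forward as they close: fully open they stand 13 mm farther back than shut.
Start: joints at [-0.912, 0.385, 0.008, 0, -1.194, -0.259], TCP at [243.284, -575.684, 250.312] pointing down, gripper open.
Joint ranges: [-3.14, 3.14], [-1.21, 2.06], [-1.07, 1.41], [-3.16, 2.05], [-2.99, -0.16], [-3.1, 3.1]. Speed limits (rad/s): [2.79, 2.79, 3.14, 3.14, 3.14, 3.14].

INTERFACE

Orientations are given as a unit quaternion [x, y, z, w].
In Python, from bench import arm gives the robot as it stands.
- The arm moves only by the shell command python3 -m inch 'ROWS'. ROWS is JSON, a list of rows, each a list of 7 numbers: the opening, from 0 (shut) to 1 (fully open), then the shift along the tool's x, y, z in cm, then the turn, a rotation vector about the tool's x, y, z in degrees. A call has 1 to 20 rows; each row is the pose to reach, as a shift and turn from the pose commanded when the call began, along the tool's axes at that moment; what a row does not reach only later rows make up. A row lasts 1/12 s, in which the tool goes at most 41.7 mm and 7.16 degrees, less where a joint would pass 70% of its speed; a pose out of reach is approached as far as the arm can. A call with a gripper value outside its range is refused whole. The fingers move at their own pace and stop on an object; the grip force is fixed at half the most. Time passes only in rows, so rows that repeat a pose let the fingers close. It gives the time, the measured TCP pose, the force and the opening at its end, in the units of the state.
- arm.read_state(): the state, without advancing time (a new reading comes with each control period).
- arm.get_image(name): name is "side" or "top" or "wrist"; returns the picture (480x640x3 uint8, red, green, blue); there is no depth.
- arm.camera_params(name): a dict with "fx", "fy", "cx", "cy" (pixels), "rvec" (rotation vector, rad) and "tvec" (3), from world to camera coordinates, as OpenCV has them. Camera axes: x right, y down, z forward; pixel columns grow to the right and rows downward; lengths in mm; the calibration is good to about 2 mm. The wrist camera is an equidistant fisheye: a pixel r from the principal point sees the ray r / f radians off the axis. A picture is of the moment at which its call begins: read the wrist's pose just before it. camera_params takes no time and is no camera call; for the wrist camera it gives the pose at the moment of the call.
- arm.job_done(): hands the job in, once; it reports no verdict.
Trained networks look in the newest picture that a camera, given by its name, has taken for a name from the list of things; names that differ only in an ending like _2 or _b are one class to them, and where a whole thing is asked for, a point or a joint stands for the part that bears it (a point fixed in the world has none). Each returns a list of dicts, best first, with "conf" (0 to 1); they miss things now and then, are a little off and sometimes report something else, mostly with a low value. They report only what shows in the picture. A call takes as long as a camera call. They do not tell look-alikes from the thing itself.
- arm.masks_of(label, camera): "mask" (480x640 bool, what is visible of it) and "extent" ([left, top, width, height] in pixels, round what is visible of it).
The state is a dict: "clock": time; "joints": joint angles; "joint_vel": joint speeds; "joint_efforts": joint torques, N m; "position": TCP position; "ee_rot": TCP orientation; "contact_force": force on the tool from outside, world axes, zero at the start; "wrist_torque": the same for the moment, N m; "gripper_width": finger opening in mm.
Only numpy, scipy, OpenCV 4.12 (cv2) and the standard library are available. Lean on these libraries where they do the work, as an engineer would, in place of code of your own. Each camera call takes 0.05 s, during which the arm holds its last target.

## Working session

There is one attempt and no reset: what is moved stays moved. The work goes in short steps, Python scripts to look and compute and a shell command to move; the robot and the scene stay as the last step left them, time stands still between calls to the robot, and variables do not carry over. Pictures are saved under pics/ and viewed, and the job is handed in when it is done.

```bash
ls; mkdir -p pics
python3 - <<'E'
from bench import arm
import cv2
s=arm.read_state(); print(s)
for n in ("side","top","wrist"):
    im=arm.get_image(n); cv2.imwrite(f"pics/{n}0.png",im[:,:,::-1]); print(n,arm.camera_params(n))
E
```

```text
pics
{'clock': 0.0, 'joints': array([-9.12371725e-01,  3.85556583e-01,  6.60885430e-03, -5.04477832e-04,
       -1.19400970e+00, -2.58611180e-01]), 'joint_vel': array([-0.00126982,  0.00035815, -0.00080729,  0.00043584,  0.00029309,
       -0.00208288]), 'joint_efforts': array([ 3.56147775e-04, -3.92288733e+01,  1.88400686e+01,  4.18607578e+00,
       -4.62995900e-03, -1.60790353e-05]), 'position': array([ 243.08783409, -575.1882266 ,  249.21407626]), 'ee_rot': array([-0.69227894, -0.14016166,  0.14054074,  0.69379599]), 'contact_force': array([0.87188249, 0.90847984, 0.4787984 ]), 'wrist_torque': array([ 0.00457593, -0.0093033 , -0.01797762]), 'gripper_width': 85.5878558784125}
side {'fx': 506.3782696710712, 'fy': 506.3782696710712, 'cx': 320.02590086468655, 'cy': 245.1815340662531, 'rvec': array([ 0.82603054, -2.58696307,  1.05144499]), 'tvec': array([364.79548304, 341.48999295, 776.02040109])}
top {'fx': 448.93253311150653, 'fy': 448.93253311150653, 'cx': 326.81112796109187, 'cy': 246.4157263386824, 'rvec': array([ 2.11149624, -2.140119  ,  0.10487252]), 'tvec': array([-47.00310816, 519.0844366 , 872.48467939])}
wrist {'fx': 371.64829954431775, 'fy': 371.64829954431775, 'cx': 322.73909542854125, 'cy': 238.02527080856606, 'rvec': array([-1.64434219, -2.47572339, -0.34197885]), 'tvec': array([623.07474905, -35.92382069, 378.46368055])}
```

View pics/side0.png

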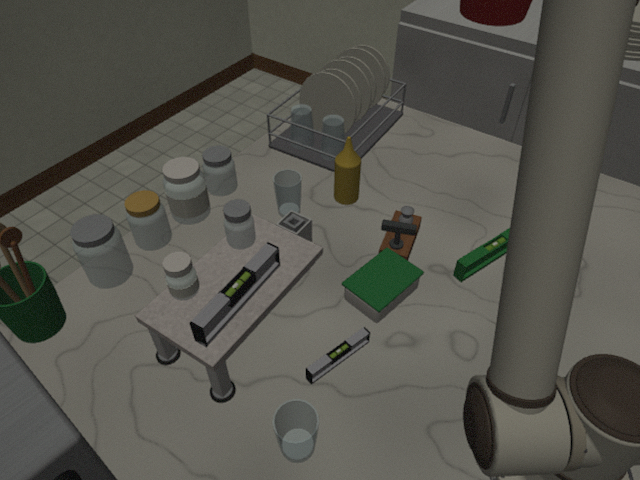

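View pics/top0.png

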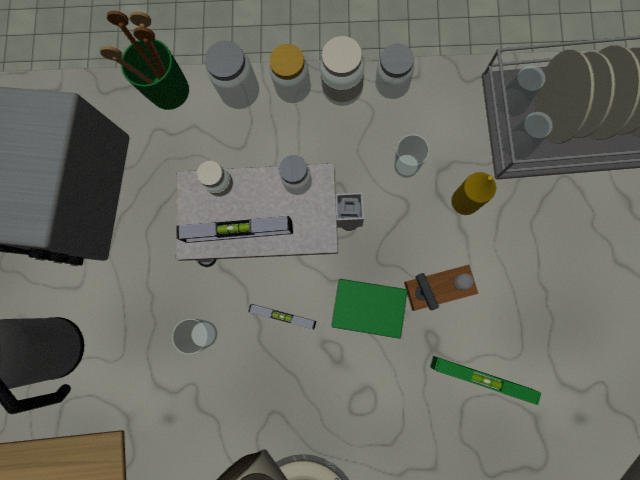

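View pics/wrist0.png

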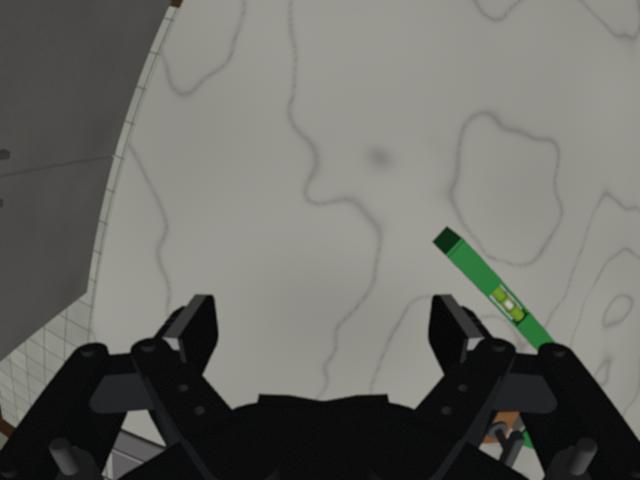

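The top view shows three levels: grey on the shelf (235,228), a small grey one on the counter (282,316), and a green one (487,380). The one meant is not green and is the larger of its colour, so it is the grey one on the shelf. The key is at (427,291), with the stopper at (464,282) and the foot head at (350,208).

```bash
cat > h.py <<'E'
from bench import arm
import cv2, numpy as np
from scipy.spatial.transform import Rotation as R
def ray(cam,px,P=None):
    p=P or arm.camera_params(cam); Rm=cv2.Rodrigues(p['rvec'])[0]; t=p['tvec']
    u=np.array([(px[0]-p['cx'])/p['fx'],(px[1]-p['cy'])/p['fy']])
    if cam=='wrist':
        r=np.hypot(*u); d=np.r_[np.sin(r)*u/r,np.cos(r)]
    else: d=np.r_[u,1.]
    return -Rm.T@t, Rm.T@d
def onz(cam,px,z,P=None):
    o,d=ray(cam,px,P); return o+d*(z-o[2])/d[2]
def proj(cam,X,P=None):
    p=P or arm.camera_params(cam); Rm=cv2.Rodrigues(p['rvec'])[0]; c=Rm@np.asarray(X,float)+p['tvec']
    if cam=='wrist':
        th=np.arctan2(np.hypot(c[0],c[1]),c[2]); k=c[:2]/np.hypot(c[0],c[1])*th
    else: k=c[:2]/c[2]
    return k*p['fx']+[p['cx'],p['cy']]
def tri(*obs):
    A=np.zeros((3,3));b=np.zeros(3)
    for cam,px in obs:
        o,d=ray(cam,px);d=d/np.linalg.norm(d);M=np.eye(3)-np.outer(d,d);A+=M;b+=M@o
    return np.linalg.solve(A,b)
def crop(im,x0,y0,w,h,s,name):
    cv2.imwrite(f'pics/{name}.png',cv2.resize(im[y0:y0+h,x0:x0+w,::-1],None,fx=s,fy=s,interpolation=cv2.INTER_CUBIC))
E
python3 - <<'E'
from h import *
np.set_printoptions(precision=1,suppress=True)
t=cv2.imread('pics/top0.png')[:,:,::-1]; s=cv2.imread('pics/side0.png')[:,:,::-1]
crop(t,170,150,320,180,2.5,'tc'); crop(s,130,180,300,220,2.6,'sc')
for n in ('key_grip','block','foot','level_mid','shelf','socket','stopper','syrup','tub'):
  for c in ('top','side'):
    r=arm.masks_of(n,c)
    for m in r[:3]:
      print(n,c,round(m['conf'],2),m['extent'],cv2.minAreaRect(np.argwhere(m['mask'])[:,::-1].astype(np.float32)))
E
```

```text
key_grip top 0.77 [416.7, 270.5, 23.9, 38.3] ((422.9948425292969, 292.6134338378906), (37.872413635253906, 16.550142288208008), 66.03751373291016)
key_grip side 0.91 [385.5, 219.2, 31.0, 31.5] ((396.2415771484375, 235.2864990234375), (33.72892761230469, 27.732675552368164), 12.994616508483887)
block top 0.97 [402.3, 262.4, 74.5, 47.1] ((440.3613586425781, 287.434814453125), (31.21341323852539, 68.74264526367188), 74.57783508300781)
block side 0.65 [378.2, 213.9, 42.6, 45.9] ((400.93658447265625, 234.5292510986328), (30.669004440307617, 47.95427322387695), 20.2248592376709)
block side 0.25 [382.8, 219.6, 32.9, 29.4] ((397.9712829589844, 234.93142700195312), (33.592098236083984, 28.47013282775879), 3.814074993133545)
foot top 0.74 [340.9, 198.7, 19.5, 33.7] ((348.5, 214.0), (32.0, 21.0), 90.0)
foot side 0.82 [283.0, 213.7, 22.3, 17.2] ((294.0000305175781, 223.00003051757812), (16.970561981201172, 18.384777069091797), 45.0)
level_mid top 0.91 [247.4, 301.8, 67.1, 28.1] ((281.8251647949219, 316.1645202636719), (68.66228485107422, 9.568947792053223), 14.743562698364258)
level_mid top 0.82
[... 1492 characters left out ...]
18, 49.400001525878906), 53.13010025024414)
syrup side 0.87 [333.7, 140.4, 30.8, 64.0] ((347.5, 171.0), (66.0, 27.0), 90.0)
tub top 0.69 [332.0, 277.6, 75.8, 57.8] ((369.19000244140625, 308.16998291015625), (70.28641510009766, 50.34600830078125), 8.130102157592773)
tub top 0.67 [454.4, 274.3, 12.8, 12.6] ((462.5, 281.0), (14.0, 17.0), 90.0)
tub top 0.37 [340.1, 196.1, 21.6, 34.9] ((349.0, 214.0), (32.0, 22.0), 90.0)
tub side 0.98 [344.1, 248.8, 80.1, 71.2] ((382.4488830566406, 283.2779541015625), (55.50592041015625, 76.24998474121094), 47.29060745239258)
tub side 0.7 [189.2, 245.0, 95.6, 105.0] ((235.77603149414062, 293.29638671875), (28.9921932220459, 124.10811614990234), 42.27368927001953)
```

```bash
ls pics
```

```text
sc.png
side0.png
tc.png
top0.png
wrist0.png
```

View pics/tc.png

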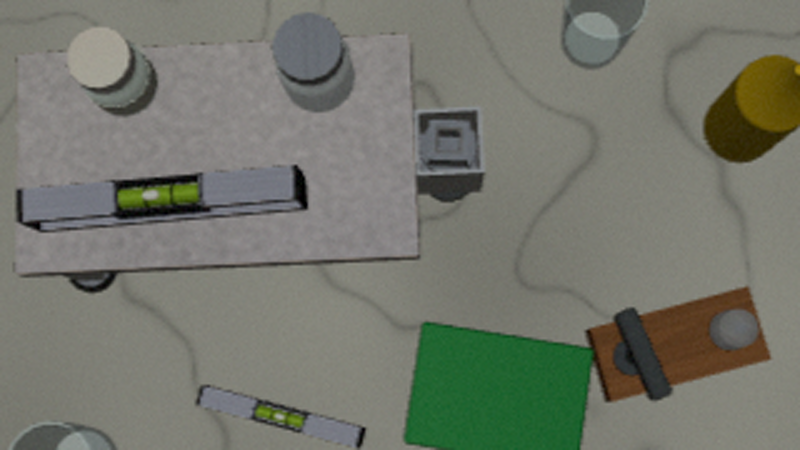

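View pics/sc.png

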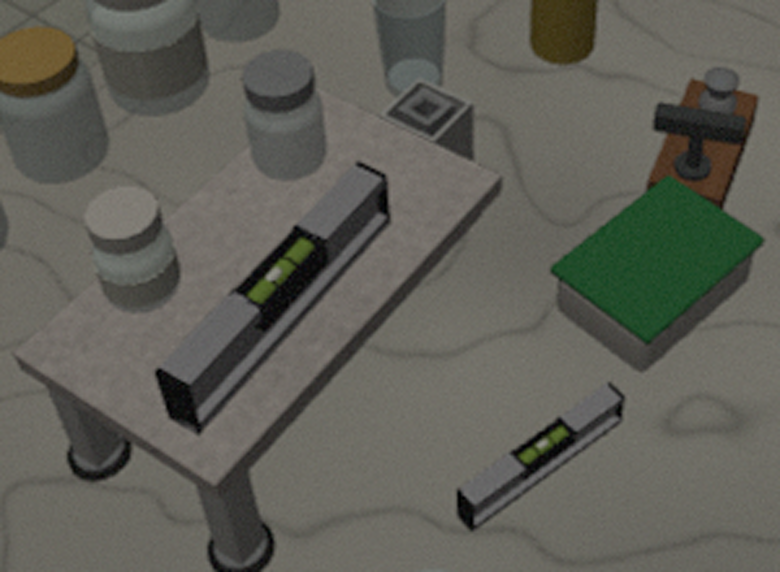

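The crops confirm it: the large grey level lies on the shelf, with its bubble to the left, away from the foot. The key stands in the left hole, and the socket mouth is at about top (349,207), side (293,221).

Run:
```python
from h import *
np.set_printoptions(precision=1,suppress=True)
T=lambda x,y:(170+x/2.5-.3,150+y/2.5-.3)
S=lambda x,y:(130+x/2.6-.3,180+y/2.6-.3)
print('socket',onz('top',T(448,142),127),onz('side',S(424,107),127),tri(('top',T(448,142)),('side',S(424,107))))
print('keytop',onz('top',T(643,352),91),onz('side',S(699,121),90),tri(('top',T(643,352)),('side',S(699,121))))
a,b=onz('top',T(626,313),95),onz('top',T(660,395),95);print('bar',a,b,np.degrees(np.arctan2(*(b-a)[1::-1])),np.linalg.norm(b-a))
print('stopper',onz('top',T(733,328),71),onz('side',S(721,75),71))
sh=[onz('top',T(*p),125) for p in((16,57),(411,34),(419,257),(14,274))];print('shelf',sh)
lv=[onz('top',T(*p),173) for p in((20,191),(299,167),(303,208),(24,223))];print('level',lv,np.mean(lv,0)); d=lv[0]-lv[1];print(np.degrees(np.arctan2(d[1],d[0])))
leg=[onz('top',T(*p),125) for p in((418,110),(481,109),(484,170),(415,172))];print('leg',leg)
print('jars',onz('top',T(99,57),200),onz('top',T(309,45),200)); print('glass',onz('top',(411,150),100)); print('syrup',onz('side',(347,150),140))
print('tub',[onz('top',T(*p),53) for p in((424,322),(592,349),(578,455),(405,441))])
p=arm.read_state();Rt=R.from_quat(p['ee_rot']).as_matrix();print(Rt)
P=arm.camera_params('wrist');Rm=cv2.Rodrigues(P['rvec'])[0];C=-Rm.T@P['tvec'];print('cam in tool',Rt.T@(C-p['position']),Rt.T@Rm.T)
```

```text
socket [578.7 -99.4 127. ] [582.6 -99.2 127. ] [580.  -98.6 128.3]
keytop [ 424.7 -241.4   91. ] [ 424.7 -240.7   90. ] [ 424.9 -241.7   89. ]
bar [ 453.5 -229.4   95. ] [ 393.  -251.8   95. ] -159.74162452199295 64.57044365203491
stopper [ 442.9 -313.4   71. ] [ 445.  -318.1   71. ]
shelf [array([652.1, 227. , 125. ]), array([662.5, -73.2, 125. ]), array([494. , -76.9, 125. ]), array([486.2, 222.1, 125. ])]
level [array([539. , 201.4, 173. ]), array([552.2,   4.7, 173. ]), array([523.2,   1.9, 173. ]), array([516.2, 197.7, 173. ])] [532.7 101.4 173. ]
93.85702867911607
leg [array([603.9, -77.7, 125. ]), array([ 603.6, -124.2,  125. ]), array([ 557.6, -125.5,  125. ]), array([557.1, -74.8, 125. ])]
jars [626.2 139.3 200. ] [631.1  -5.5 200. ]
glass [ 693.8 -220.8  100. ]
syrup [ 615.9 -339.4  140. ]
tub [array([451.9, -78.6,  53. ]), array([ 429.2, -208.9,   53. ]), array([ 348.2, -195.3,   53. ]), array([360. , -62.6,  53. ])]
[[ 0.9  0.  -0.4]
 [ 0.4 -0.   0.9]
 [-0.  -1.  -0. ]]
cam in tool [ -68.6 -123.8    1.3] [[ 0.   1.   0.3]
 [ 0.  -0.3  1. ]
 [ 1.  -0.  -0. ]]
```

```bash
cat >> h.py <<'E'
def togo(pos,yaw):
    s=arm.read_state();Rt=R.from_quat(s['ee_rot']);d=Rt.inv().apply(np.array(pos)-s['position'])/10
    c,n=np.cos(np.radians(yaw)),np.sin(np.radians(yaw))
    Rg=R.from_matrix(np.array([[c,0,-n],[n,0,c],[0,-1,0]]))
    print('cm',d.round(2),'rotvec deg',np.degrees((Rt.inv()*Rg).as_rotvec()).round(2))
def yaw():
    x=R.from_quat(arm.read_state()['ee_rot']).as_matrix()[:,0];return np.degrees(np.arctan2(x[1],x[0]))
E
python3 -c "
from h import *
print(yaw());togo([424.7,-241.3,190],20.3)"
```

```text
22.910150024381373
cm [29.73  6.03 23.74] rotvec deg [ 0.    2.61 -0.  ]
```

```bash
python3 -m inch '[[1,7,0,5.5,0,2.6,0],[1,15,2,12,0,2.6,0],[1,22,4,18,0,2.6,0],[1,29.7,6,23.7,0,2.6,0],[1,29.7,6,23.7,0,2.6,0],[1,29.7,6,23.7,0,2.6,0],[1,29.7,6,23.7,0,2.6,0],[1,29.7,6,23.7,0,2.6,0],[1,29.7,6,23.7,0,2.6,0],[1,29.7,6,23.7,0,2.6,0],[1,29.7,6,23.7,0,2.6,0],[0.6,29.7,6,23.7,0,2.6,0],[0.6,29.7,6,23.7,0,2.6,0],[0.6,29.7,6,23.7,0,2.6,0]]'
python3 - <<'E'
from h import *
np.set_printoptions(precision=2,suppress=True)
s=arm.read_state();print(s['joints'],s['position'],s['joint_vel'],yaw())
P=arm.camera_params('wrist')
im=arm.get_image('wrist');cv2.imwrite('pics/w1.png',im[:,:,::-1])
for X in([424.7,-241.3,95],[442.9,-313.4,71],s['position']):print(proj('wrist',X,P))
E
```

```text
clock: 2.22
position: [424.2, -242.8, 190.6]
ee_rot: [0.696, 0.124, -0.124, -0.696]
contact_force: [-0.2, 0.2, 0.1]
gripper_width: 52.2
[-0.19  0.21 -0.41  0.   -0.95 -1.03] [ 424.2  -242.83  190.58] [-0.01  0.   -0.   -0.    0.   -0.  ] 20.198075758290376
[322.97 250.46]
[216.5  229.03]
[319.6  324.43]
```

View pics/w1.png

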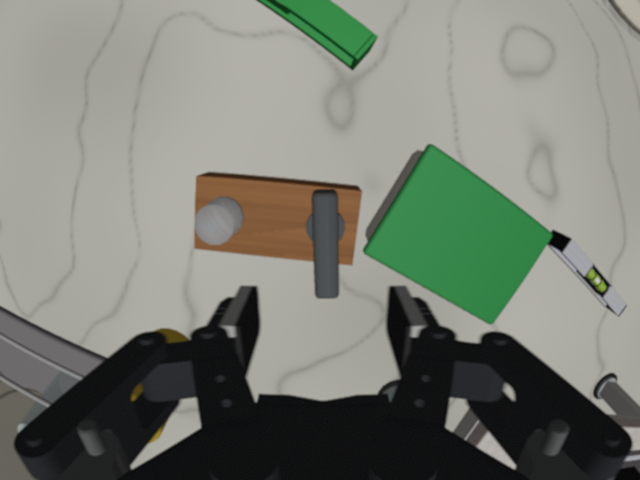

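The bar runs from (324,193) to (327,297), nearly along the tool's x, and the stopper is well left at (218,220).

Run:
```python
from h import *
np.set_printoptions(precision=1,suppress=True)
im=cv2.imread('pics/w1.png')[:,:,::-1];crop(im,180,160,200,150,4,'w1c')
print(arm.get_image('wrist').shape)
for m in arm.masks_of('key_grip','wrist')[:3]: print(m['conf'],m['extent'],cv2.minAreaRect(np.argwhere(m['mask'])[:,::-1].astype(np.float32)))
```

```text
(480, 640, 3)
```

View pics/w1c.png

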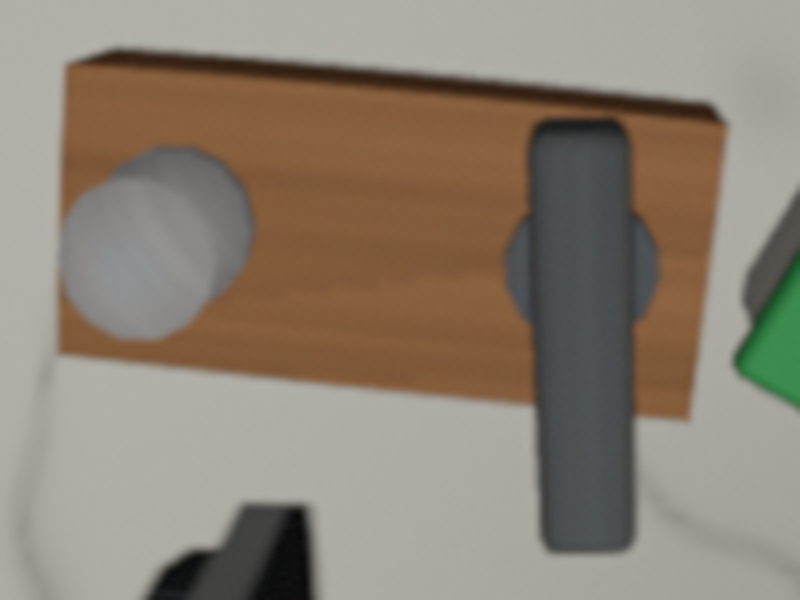

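Run:
```python
from h import *
np.set_printoptions(precision=1,suppress=True)
q=[onz('wrist',(180+x/4-.4,160+y/4-.4),95) for x,y in((532,150),(631,150),(634,549),(543,549))]
a=(q[0]+q[1])/2;b=(q[2]+q[3])/2;print(q,a,b,(a+b)/2,np.linalg.norm(a-b),np.degrees(np.arctan2(*(b-a)[1::-1])))
c=onz('wrist',(180+581/4,160+268/4),41);print('collar',c)
m=(a+b)/2; togo([m[0],m[1],86],np.degrees(np.arctan2(*(b-a)[1::-1])))
```

```text
[array([ 395.4, -258.5,   95. ]), array([ 390.3, -244.6,   95. ]), array([ 450.9, -221.1,   95. ]), array([ 455.9, -235. ,   95. ])] [ 392.9 -251.6   95. ] [ 453.4 -228.1   95. ] [ 423.1 -239.8   95. ] 64.92980446140581 21.221087839557143
collar [ 422.6 -240.1   41. ]
cm [-0.  10.4  0.3] rotvec deg [ 0. -1.  0.]
```

```bash
python3 -m inch '[[0.6,0,3,0.3,0,-1,0],[0.6,0,6,0.3,0,-1,0],[0.6,0,9,0.3,0,-1,0],[0.6,0,10.4,0.3,0,-1,0],[0.6,0,10.4,0.3,0,-1,0],[0.6,0,10.4,0.3,0,-1,0],[0.6,0,10.4,0.3,0,-1,0],[0,0,10.4,0.3,0,-1,0],[0,0,10.4,0.3,0,-1,0],[0,0,10.4,0.3,0,-1,0],[0,0,10.4,0.3,0,-1,0],[0,0,10.4,0.3,0,-1,0],[0,0,10.4,0.3,0,-1,0],[0,0,10.4,0.3,0,-1,0],[0,0,10.4,0.3,0,-1,0],[0,0,10.4,0.3,0,-1,0]]'
python3 - <<'E'
from h import *
im=arm.get_image('wrist');cv2.imwrite('pics/w2.png',im[:,:,::-1]); print(arm.read_state()['wrist_torque'],yaw())
E
```

```text
clock: 3.7
position: [424.4, -239.1, 87.4]
ee_rot: [0.695, 0.132, -0.13, -0.694]
contact_force: [-0.4, -0.1, 5.2]
gripper_width: 15.3
[ 0.28391365  0.17283829 -0.00428952] 21.34862194121536
```

View pics/w2.png

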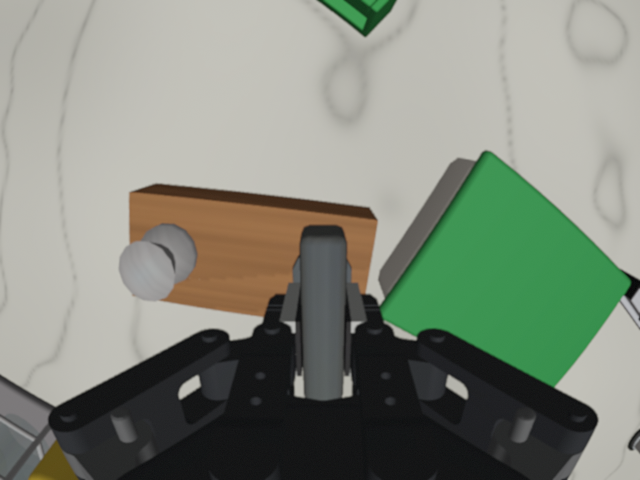

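The key is gripped by its bar, which lies along the tool's x at (322,310). Next I lift it.

```bash
python3 -m inch '[[0,0,-3,0,0,0,0],[0,0,-6,0,0,0,0],[0,0,-9,0,0,0,0],[0,0,-12,0,0,0,0],[0,0,-15,0,0,0,0],[0,0,-15.5,0,0,0,0],[0,0,-15.5,0,0,0,0],[0,0,-15.5,0,0,0,0],[0,0,-15.5,0,0,0,0]]'
python3 - <<'E'
from h import *
print(yaw());togo([500,-99.0,242],90); togo([580,-99,242],90)
E
```

```text
clock: 4.5
position: [422.2, -238.4, 239.0]
ee_rot: [-0.694, -0.129, 0.132, 0.696]
contact_force: [-0.0, -0.1, -3.3]
gripper_width: 15.0
21.278017119499452
cm [12.31 -0.31 10.17] rotvec deg [-2.900e-01 -6.872e+01 -6.000e-02]
cm [19.76 -0.34  7.27] rotvec deg [-2.900e-01 -6.872e+01 -6.000e-02]
```

```bash
python3 -c "
from h import *
togo([580,-145,242],90)"
python3 -m inch '[[0,4,0,1,0,-7,0],[0,8,0,3,0,-14,0],[0,12,-0.2,4,0,-21,0],[0,16,-0.3,4,0,-28,0],[0,18,-0.3,3.5,0,-35,0],[0,18,-0.3,3,0,-42,0],[0,18,-0.3,3,0,-49,0],[0,18,-0.3,3,0,-56,0],[0,18,-0.3,3,0,-63,0],[0,18,-0.3,3,0,-68.7,0],[0,18,-0.3,3,0,-68.7,0],[0,18,-0.3,3,0,-68.7,0],[0,18,-0.3,3,0,-68.7,0],[0,18,-0.3,3,0,-68.7,0],[0,18,-0.3,3,0,-68.7,0]]'
python3 - <<'E'
from h import *
print(yaw(),arm.read_state()['joints'])
P=arm.camera_params('wrist')
im=arm.get_image('wrist');cv2.imwrite('pics/w3.png',im[:,:,::-1]); q=proj('wrist',[580,-99,127],P); print(q)
x,y=int(q[0])-80,int(q[1])-60; print(x,y); crop(im,x,y,160,120,5,'w3c')
E
```

```text
cm [18.09 -0.35  2.98] rotvec deg [-2.900e-01 -6.872e+01 -6.000e-02]
clock: 5.75
position: [580.3, -145.6, 244.0]
ee_rot: [-0.5, -0.5, 0.5, 0.5]
contact_force: [-0.2, 0.9, -2.4]
gripper_width: 15.1
89.95068953697252 [ 2.45244445e-02  3.44050009e-01 -7.00478872e-02 -5.01253791e-05
 -1.15728113e+00 -2.53649100e-02]
[322.44887199 300.65731165]
242 240
```

View pics/w3.png

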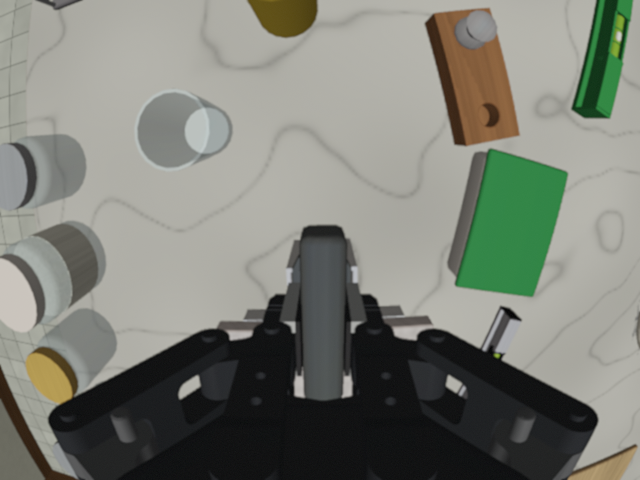

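View pics/w3c.png

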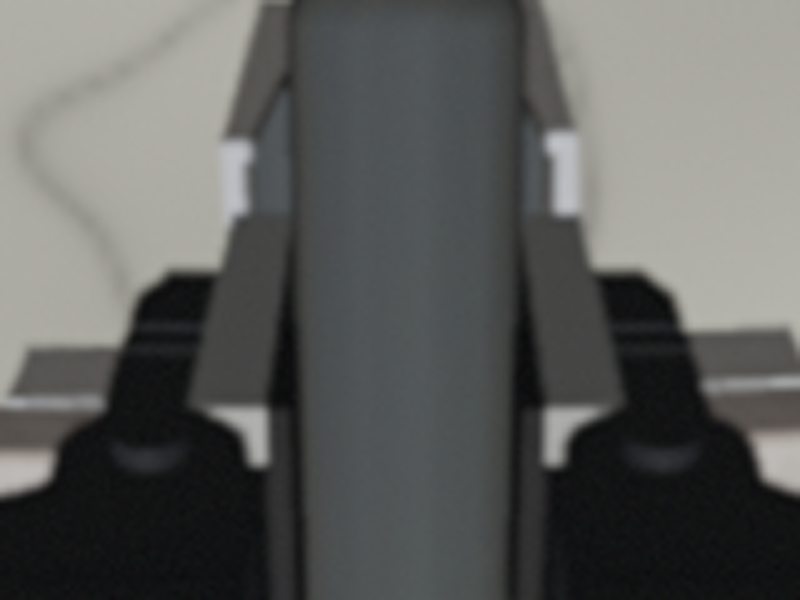

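The image's up direction is the tool's -x, so the socket is hidden behind the handle. I'll move the tool on along +x to bring it into view.

```bash
python3 -m inch '[[0,3,0,0,0,0,0],[0,6,0,0,0,0,0],[0,9.5,0,0,0,0,0],[0,9.5,0,0,0,0,0],[0,9.5,0,0,0,0,0],[0,9.5,0,0,0,0,0]]'
python3 - <<'E'
from h import *
print(yaw(),arm.read_state()['joint_vel'].round(3))
P=arm.camera_params('wrist');np.save('P4.npy',P,allow_pickle=True)
im=arm.get_image('wrist');cv2.imwrite('pics/w4.png',im[:,:,::-1]); q=proj('wrist',[580,-99,127],P); print(q)
x,y=int(q[0])-80,int(q[1])-60; print(x,y); crop(im,x,y,160,120,5,'w4c')
E
```

```text
clock: 6.3
position: [580.3, -50.4, 244.5]
ee_rot: [0.5, 0.5, -0.5, -0.5]
contact_force: [-0.7, -0.8, -2.6]
gripper_width: 15.1
90.03071657658498 [-0.023  0.002 -0.001 -0.     0.     0.001]
[322.49531214 165.21032129]
242 105
```

View pics/w4.png

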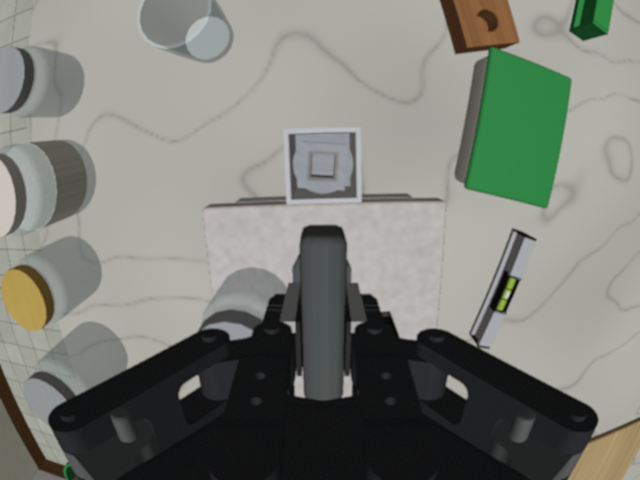

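View pics/w4c.png

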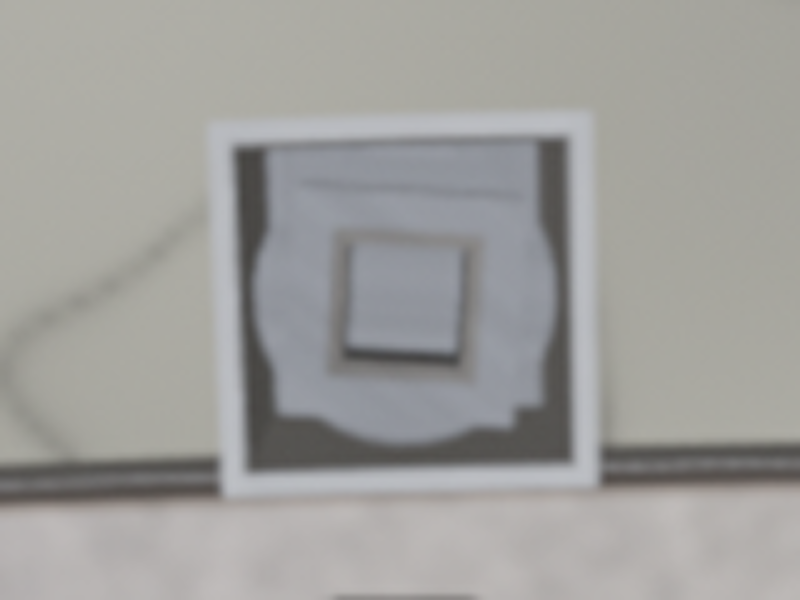

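The socket square has its crop corners at (334,229), (486,236), (478,382) and (326,375). It is turned about 3° from the leg.

Run:
```python
from h import *
np.set_printoptions(precision=2,suppress=True)
P=np.load('P4.npy',allow_pickle=True).item()
q=np.array([onz('wrist',(242+x/5-.4,105+y/5-.4),127,P) for x,y in((334,229),(486,236),(478,382),(326,375))]);m=q.mean(0);print(q,m)
for i in range(4):
    d=q[(i+1)%4]-q[i];print(np.linalg.norm(d),np.degrees(np.arctan2(d[1],d[0])))
l=np.array([onz('wrist',(242+x/5-.4,105+y/5-.4),125,P) for x,y in((209,122),(594,111),(599,486),(226,497))]);print('leg',l,l.mean(0))
togo([m[0],m[1],244],90)
```

```text
[[ 589.07 -108.68  127.  ]
 [ 569.49 -107.76  127.  ]
 [ 570.43  -88.66  127.  ]
 [ 590.23  -89.6   127.  ]] [579.8  -98.68 127.  ]
19.600582701070728 177.31783463953025
19.124296913607324 87.18502378381815
19.823013065020056 -2.7130744203857153
19.11541311878064 -93.48175906086841
leg [[ 605.31 -122.87  125.  ]
 [ 555.46 -124.25  125.  ]
 [ 554.12  -74.57  125.  ]
 [ 603.82  -73.09  125.  ]] [579.67 -98.69 125.  ]
cm [-4.77  0.04  0.05] rotvec deg [ 0.   -0.02 -0.01]
```

Run:
```python
from h import *
np.set_printoptions(precision=2,suppress=True)
im=cv2.imread('pics/w4.png')[:,:,::-1];crop(im,272,215,100,195,3,'w4h')
s=arm.get_image('side');cv2.imwrite('pics/s4.png',s[:,:,::-1]);t=arm.read_state();print(t['position'],t['clock'])
q=proj('side',[580,-50,200]);print(q);x,y=int(q[0])-70,int(q[1])-55;crop(s,x,y,140,110,5.5,'s4c');print(x,y)
for X in([580.3,-50.4,244.5],[580.3,-50.4,174.5]):print((proj('side',X)-[x,y])*5.5)
```

```text
[580.3  -51.27 244.34] 6.4
[275.42 206.7 ]
205 151
[378.3  197.42]
[392.24 363.77]
```

View pics/w4h.png

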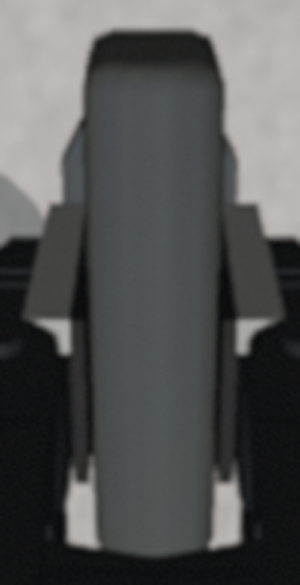

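View pics/s4c.png

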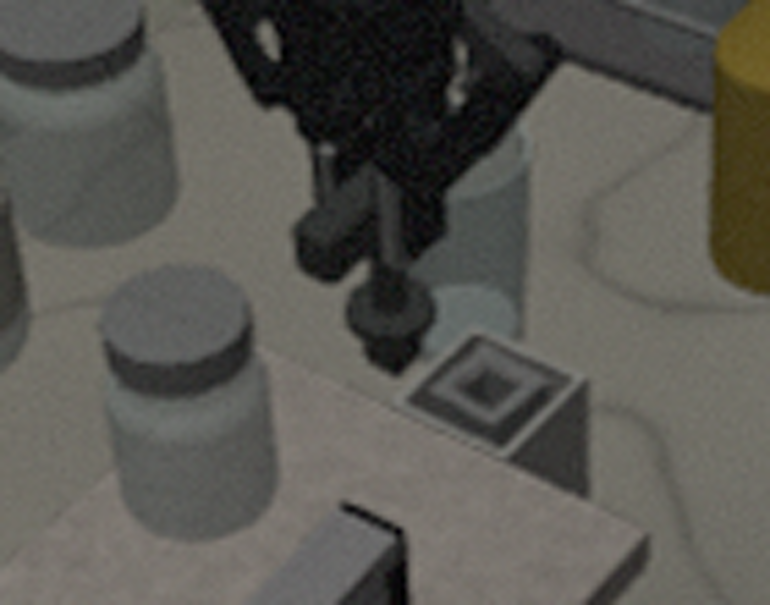

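Run:
```python
from h import *
np.set_printoptions(precision=2,suppress=True)
P=np.load('P4.npy',allow_pickle=True).item()
for z in (252,254,255):
  q=np.array([onz('wrist',(272+x/3-.3,215+y/3-.3),z,P) for x,y in((155,66),(155,548))]);print(z,q,np.linalg.norm(q[0]-q[1]),q.mean(0))
```

```text
252 [[579.53 -85.52 252.  ]
 [579.53 -19.37 252.  ]] 66.1508102430507 [579.53 -52.44 252.  ]
254 [[579.53 -86.07 254.  ]
 [579.53 -21.06 254.  ]] 65.01270989357877 [579.53 -53.56 254.  ]
255 [[579.53 -86.34 255.  ]
 [579.53 -21.9  255.  ]] 64.44365971884281 [579.53 -54.12 255.  ]
```

```bash
python3 -m inch '[[0,-2,0,0,0,2.9,0],[0,-4.6,0,0,0,2.9,0],[0,-4.6,1.5,0,0,2.9,0],[0,-4.6,3.3,0,0,2.9,0],[0,-4.6,3.3,0,0,2.9,0],[0,-4.6,3.3,0,0,2.9,0],[0,-4.6,3.3,0,0,2.9,0]]'
python3 - <<'E'
from h import *
s=arm.get_image('side');t=arm.read_state();print(t['position'],yaw())
x,y=235,165;crop(s,x,y,110,90,7,'s5c')
for X in([579.8,-98.7,137],[579.8,-98.7,127]):print((proj('side',X)-[x,y])*7)
tt=arm.get_image('top');crop(tt,300,160,100,90,7,'t5c')
E
```

```text
clock: 6.98
position: [580.9, -97.2, 212.2]
ee_rot: [0.513, 0.487, -0.487, -0.512]
contact_force: [-1.1, -0.4, -2.6]
gripper_width: 15.1
[581.13136844 -96.94747755 212.59879707] 87.10094811257783
[410.26302166 369.24142245]
[411.61927652 396.00034238]
```

View pics/s5c.png

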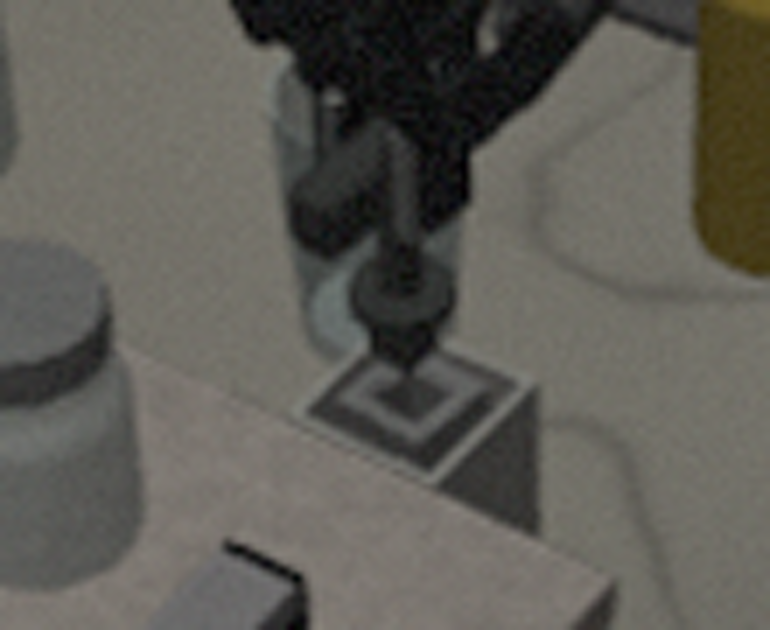

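```bash
python3 -m inch '[[0,-0.04,0.4,0.08,0,0,0],[0,-0.04,0.8,0.08,0,0,0],[0,-0.04,1.2,0.08,0,0,0],[0,-0.04,1.5,0.08,0,0,0],[0,-0.04,1.8,0.08,0,0,0],[0,-0.04,2.0,0.08,0,0,0],[0,-0.04,2.0,0.08,0,0,0],[0,-0.04,2.0,0.08,0,0,0]]'
python3 - <<'E'
from h import *
s=arm.get_image('side');t=arm.read_state();print(t['position'],yaw(),t['contact_force'],t['wrist_torque'])
x,y=235,165;crop(s,x,y,110,90,7,'s6c')
E
```

```text
clock: 7.75
position: [579.4, -97.1, 191.0]
ee_rot: [-0.512, -0.487, 0.487, 0.513]
contact_force: [-0.6, -1.4, -3.1]
gripper_width: 15.0
[579.40709074 -97.06021737 191.16600153] 87.10682110868912 [-0.19293496 -1.32229557 -2.96298915] [-0.3344711   0.03002215 -0.0445752 ]
```

View pics/s6c.png

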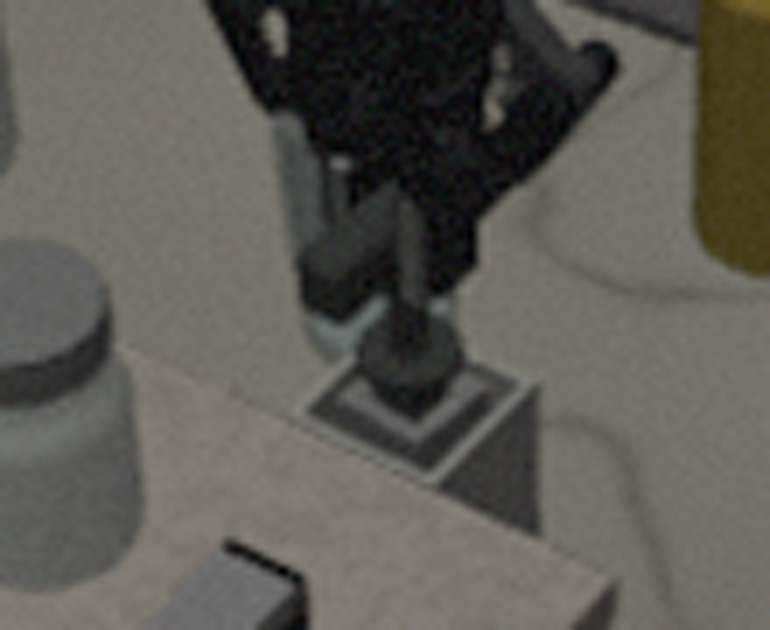

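It is entering cleanly: the plug is centred at the mouth (411,400) and there is no upward force. I continue home.

```bash
python3 -m inch '[[0,0,0.3,0,0,0,0],[0,0,0.6,0,0,0,0],[0,0,0.9,0,0,0,0],[0,0,1.1,0,0,0,0],[0,0,1.2,0,0,0,0],[0,0,1.3,0,0,0,0],[0,0,1.3,0,0,0,0],[0,0,1.3,0,0,0,0]]'
```

```text
clock: 8.47
position: [579.6, -97.1, 179.0]
ee_rot: [0.513, 0.487, -0.487, -0.512]
contact_force: [-1.1, -2.5, 3.4]
gripper_width: 15.0
```

```bash
python3 -m inch '[[0,0,0.1,0,0,0,0],[0,0,0.15,0,0,0,0],[0,0,0.15,0,0,0,0],[0,0,0.15,0,0,0,0]]'
python3 - <<'E'
from h import *
s=arm.get_image('side');t=arm.read_state();print(t['position'],yaw(),t['contact_force'],t['wrist_torque'],t['joints'])
x,y=235,165;crop(s,x,y,110,90,7,'s7c')
tt=arm.get_image('top');crop(tt,170,200,130,60,6,'t7c');crop(s,190,240,110,100,7,'s7l')
E
```

```text
clock: 8.8
position: [579.8, -97.2, 178.8]
ee_rot: [0.513, 0.488, -0.487, -0.512]
contact_force: [-3.8, -0.7, 8.8]
gripper_width: 14.9
[579.77987952 -97.17225428 178.84890525] 87.14572052953187 [-3.70231204 -0.68884576  8.40931988] [-0.28127076  1.19471734  0.01670264] [ 0.10969344  0.3809891  -0.18895009  0.00110435 -0.99948394 -0.16010602]
```

View pics/s7c.png

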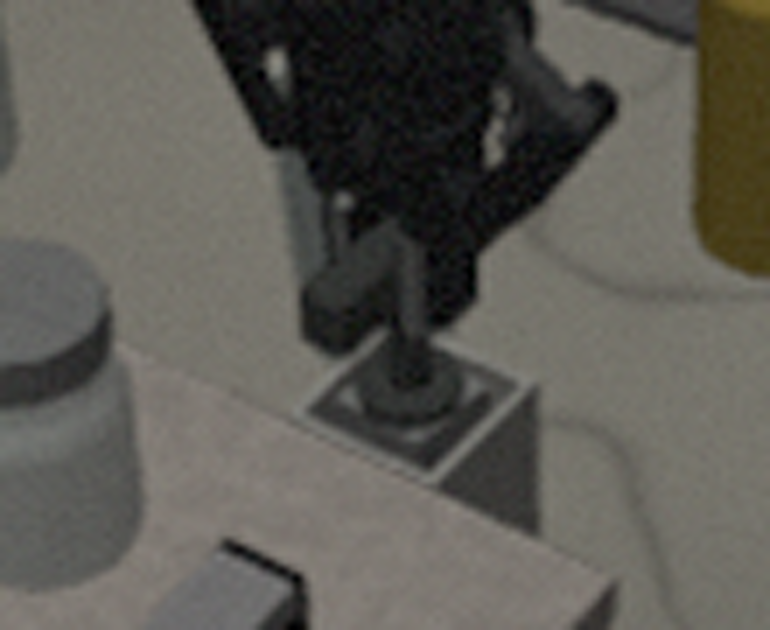

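View pics/t7c.png

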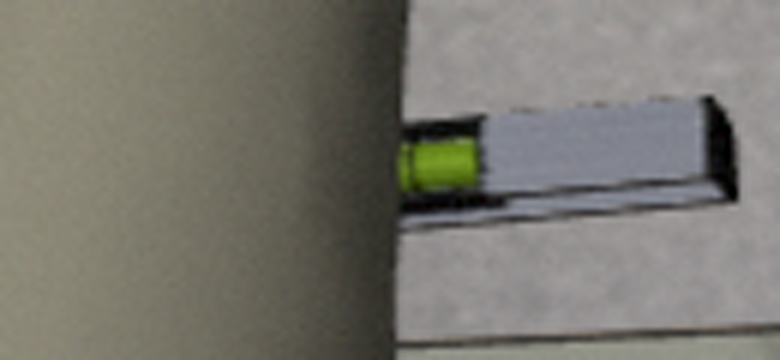

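View pics/s7l.png

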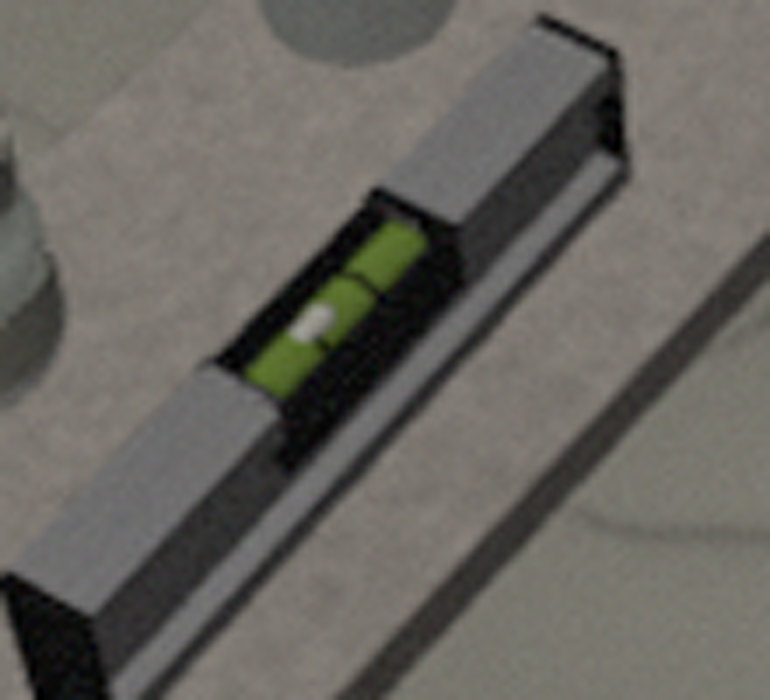

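The plug is home: the collar is down on the head and the push-back is about 8 N. The side view shows the bubble at crop (312,322) and the lines at about (361,284) and (307,335), so the bubble is about +6 mm off. I turn clockwise, which is positive about the tool's y.

```bash
python3 -m inch '[[0,0,-0.05,-0.01,0,5,0],[0,0,-0.1,-0.03,0,10,0],[0,-0.005,-0.1,-0.04,0,15,0],[0,-0.01,-0.1,-0.05,0,20,0],[0,-0.015,-0.1,-0.065,0,25,0],[0,-0.02,-0.1,-0.075,0,30,0],[0,-0.03,-0.1,-0.085,0,35,0],[0,-0.035,-0.1,-0.095,0,40,0],[0,-0.045,-0.1,-0.105,0,45,0],[0,-0.055,-0.1,-0.115,0,50,0],[0,-0.065,-0.1,-0.125,0,55,0],[0,-0.065,-0.1,-0.125,0,55,0],[0,-0.065,-0.1,-0.125,0,55,0],[0,-0.065,-0.1,-0.125,0,55,0],[0,-0.065,-0.1,-0.125,0,55,0],[0,-0.065,-0.1,-0.125,0,55,0],[0,-0.065,-0.1,-0.125,0,55,0]]'
cat >> h.py <<'E'
def look(n):
    s=arm.get_image('side');t=arm.read_state();print(t['clock'],t['position'].round(1),yaw().round(1),t['contact_force'].round(1),t['wrist_torque'].round(2),t['joints'].round(2))
    cv2.imwrite(f'pics/s{n}.png',s[:,:,::-1])
    a=cv2.resize(s[255:315,205:275],None,fx=8,fy=8,interpolation=cv2.INTER_CUBIC)
    a=np.clip(a*1.6,0,255).astype(np.uint8)
    b=cv2.resize(s[190:240,260:330],None,fx=3,fy=3);b=cv2.copyMakeBorder(b,0,480-150,10,0,cv2.BORDER_CONSTANT)
    cv2.imwrite(f'pics/L{n}.png',np.hstack([a,b])[:,:,::-1])
E
python3 -c "
from h import *
look('8')"
```

```text
clock: 10.32
position: [581.5, -97.9, 178.9]
ee_rot: [0.68, 0.197, -0.196, -0.679]
contact_force: [-0.9, -2.3, 5.4]
gripper_width: 15.0
10.3667 [581.5 -97.9 178.9] 32.3 [-1.3 -1.   6.2] [-0.6   0.39  0.04] [ 0.11  0.38 -0.18  0.   -1.   -1.12]
```

View pics/L8.png

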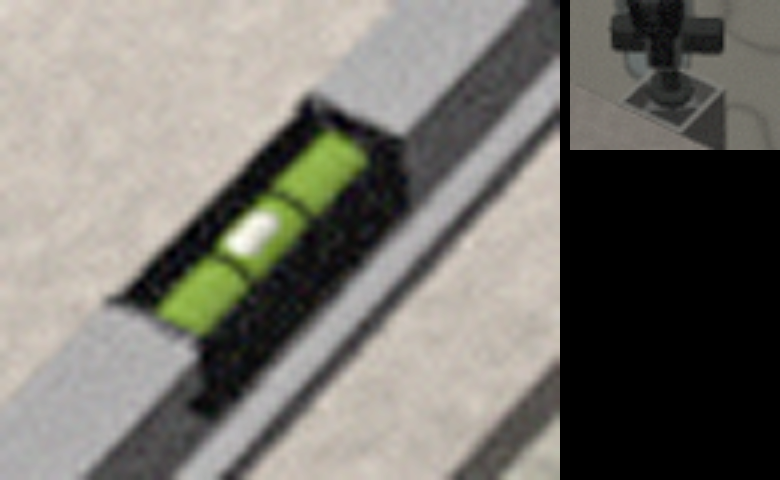

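```bash
python3 -m inch '[[0,0,0,0,0,4,0],[0,0,0,0,0,4,0],[0,0,0,0,0,4,0],[0,0,0,0,0,4,0],[0,0,0,0,0,4,0],[0,0,0,0,0,4,0],[0,0,0,0,0,4,0],[0,0,0,0,0,4,0],[0,0,0,0,0,4,0],[0,0,0,0,0,4,0],[0,0,0,0,0,4,0],[0,0,0,0,0,4,0]]'
python3 -c "
from h import *
look('9')"
```

```text
clock: 11.37
position: [581.6, -97.9, 178.9]
ee_rot: [0.686, 0.173, -0.172, -0.685]
contact_force: [-0.6, -2.2, 4.4]
gripper_width: 14.7
11.4167 [581.6 -97.9 179. ] 28.3 [-1.  -1.8  5.2] [-0.66  0.3   0.01] [ 0.11  0.38 -0.18  0.   -1.   -1.19]
```

View pics/L9.png

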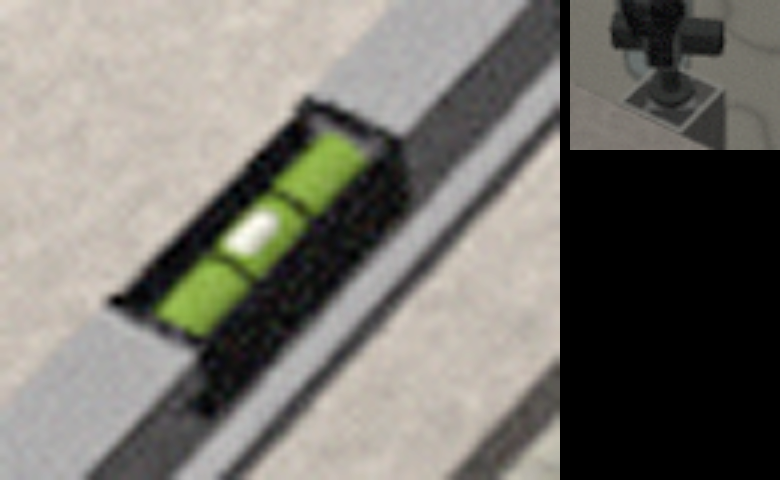

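```bash
python3 -m inch '[[0,0,0,-0.01,0,3,0],[0,0,0,-0.01,0,5,0],[0,0,0,-0.01,0,5,0],[0,0,0,-0.01,0,5,0],[0,0,0,-0.01,0,5,0],[0,0,0,-0.01,0,5,0],[0,0,0,-0.01,0,5,0],[0,0,0,-0.01,0,5,0],[0,0,0,-0.01,0,5,0],[0,0,0,-0.01,0,5,0],[0,0,0,-0.01,0,5,0],[0,0,0,-0.01,0,5,0],[0,0,0,-0.01,0,5,0]]'
python3 -c "
from h import *
look('10')"
```

```text
clock: 12.5
position: [581.7, -98.0, 178.9]
ee_rot: [0.693, 0.143, -0.142, -0.692]
contact_force: [-1.1, -2.7, 5.7]
gripper_width: 14.5
12.55 [581.7 -98.  179. ] 23.3 [-1.3 -2.6  5.2] [-0.68  0.29  0.02] [ 0.11  0.38 -0.18  0.   -1.   -1.27]
```

View pics/L10.png

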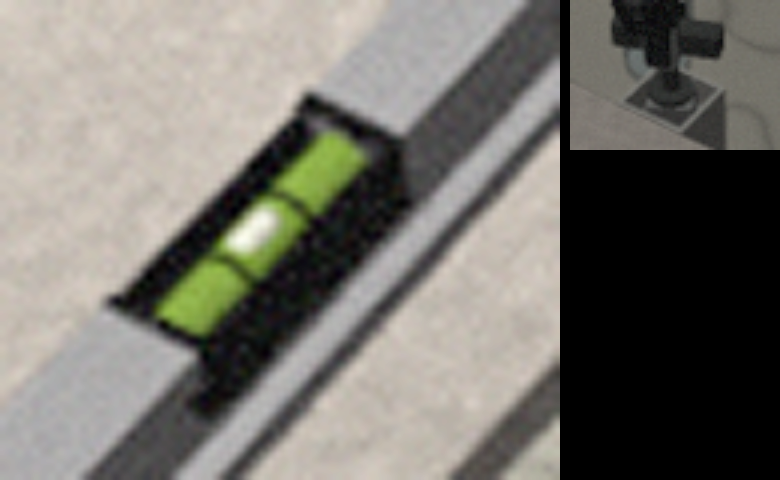

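Run:
```python
import cv2,numpy as np
for n in ('0','8','9','10'):
    im=cv2.imread(f'pics/side{n}.png' if n=='0' else f'pics/s{n}.png').astype(float)
    c=im[255:315,205:275]; b=c[:,:,0]; # blue high only for white bubble
    g=c[:,:,1]; sat=c[:,:,1]-c[:,:,0]
    yy,xx=np.mgrid[255:315,205:275]
    # vial region bounding
    reg=(xx>=224)&(xx<=252)&(yy>=270)&(yy<=298)
    vial=reg&(sat>20)
    w=np.clip(b-60,0,None)*(reg)*( (abs(xx+yy-521)<9))
    w*= (np.hypot(xx-236,yy-285)<8)
    print(n,(w*xx).sum()/w.sum(),(w*yy).sum()/w.sum(),w.sum(),'vial',xx[vial].mean(),yy[vial].mean(),vial.sum())
```

```text
0 234.73887489504617 285.06968933669185 1191.0 vial 237.98477157360406 283.25888324873097 197
8 235.99665327978582 283.6847389558233 1494.0 vial 237.5219512195122 283.4682926829268 205
9 236.07608695652175 283.5720108695652 1472.0 vial 237.30582524271844 283.8398058252427 206
10 236.19559228650138 283.38429752066116 1452.0 vial 237.2952380952381 283.93809523809523 210
```

The bubble now moves as expected, about 0.4 mm per 5°, and stands near the middle. Next I release the key and rise.

```bash
python3 -m inch '[[0.5,0,0,0,0,0,0],[0.5,0,0,0,0,0,0],[0.5,0,0,0,0,0,0],[0.5,0,0,0,0,0,0],[0.5,0,0,0,0,0,0],[0.5,0,-2,0,0,0,0],[0.5,0,-5,0,0,0,0],[0.5,0,-8,0,0,0,0],[0.5,0,-8,0,0,0,0],[0.5,0,-8,0,0,0,0],[0.5,0,-8,0,0,0,0]]'
python3 -c "
from h import *
look('11');togo([533,161,260],90);togo([533,101,280],90)"
```

```text
clock: 13.47
position: [580.4, -97.6, 257.3]
ee_rot: [-0.692, -0.141, 0.142, 0.693]
contact_force: [-0.2, 0.7, -1.3]
gripper_width: 43.0
13.5167 [580.2 -97.6 256.6] 23.1 [-0.3  0.5  0.2] [ 0.03  0.05 -0.02] [ 0.11  0.32 -0.07 -0.   -1.18 -1.28]
cm [ 5.81 -0.32 25.64] rotvec deg [-1.20e-01 -6.69e+01 -5.00e-02]
cm [ 3.45 -2.32 20.12] rotvec deg [-1.20e-01 -6.69e+01 -5.00e-02]
```

View pics/s11.png

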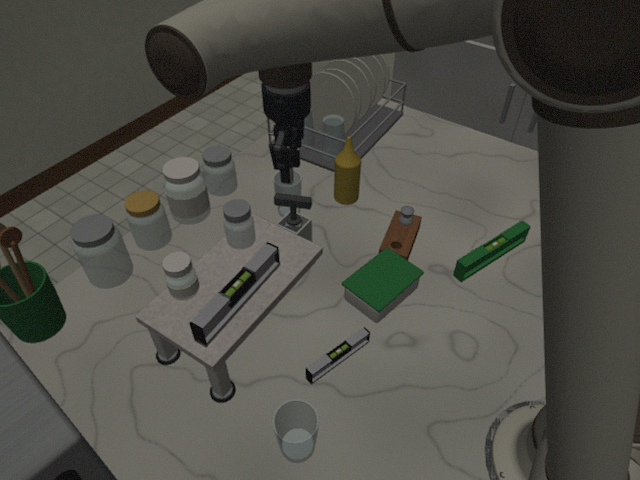

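The key stands in the socket on its own. I go over the level with the jaws along it and fully open, so they straddle the window.

```bash
python3 -c "
from h import *
togo([533,101.4,260],4)"
```

```text
cm [ 3.47 -0.32 20.16] rotvec deg [-0.05 19.1  -0.11]
```

```bash
python3 -m inch '[[1,0.5,-1,3,0,6,0],[1,1,-1,7,0,12,0],[1,2,-1,11,0,19.1,0],[1,3,-0.5,15,0,19.1,0],[1,3.5,-0.3,20.2,0,19.1,0],[1,3.5,-0.3,20.2,0,19.1,0],[1,3.5,-0.3,20.2,0,19.1,0],[1,3.5,-0.3,20.2,0,19.1,0],[1,3.5,-0.3,20.2,0,19.1,0],[1,3.5,-0.3,20.2,0,19.1,0]]'
python3 -c "
from h import *
np.save('P12.npy',arm.camera_params('wrist'),allow_pickle=True)
im=arm.get_image('wrist');cv2.imwrite('pics/w12.png',im[:,:,::-1])
look('12')
im=arm.get_image('top');cv2.imwrite('pics/t12.png',im[:,:,::-1])"
```

```text
clock: 14.35
position: [533.8, 100.7, 260.3]
ee_rot: [0.707, 0.024, -0.025, -0.707]
contact_force: [0.7, -0.3, 0.2]
gripper_width: 85.5
14.45 [534.  100.7 260.6] 3.9 [-0.4 -0.3  0.3] [0.05 0.03 0.01] [ 0.48  0.24 -0.18  0.   -1.16 -1.99]
```

View pics/w12.png

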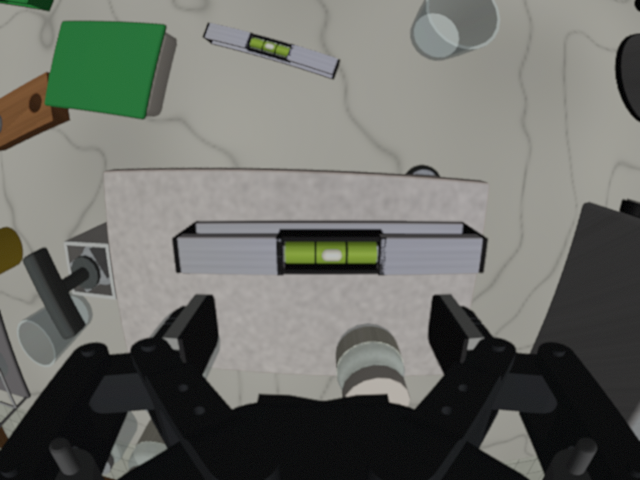

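View pics/s12.png

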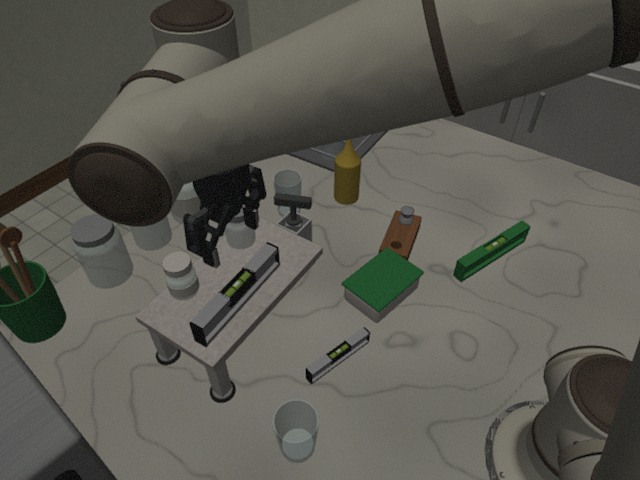

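The wrist view shows the level from above: top from (178,255) to (484,253), window 278–382, and bubble at (332,255) between the lines at 315 and 347.

Run:
```python
import cv2
im=cv2.imread('pics/w12.png');cv2.imwrite('pics/w12c.png',cv2.resize(im[215:285,270:395],None,fx=6,fy=6,interpolation=cv2.INTER_CUBIC))
cv2.imwrite('pics/w12d.png',cv2.resize(im[205:285,165:495],None,fx=2.4,fy=2.4,interpolation=cv2.INTER_CUBIC))
```

```text
(no output)
```

View pics/w12c.png

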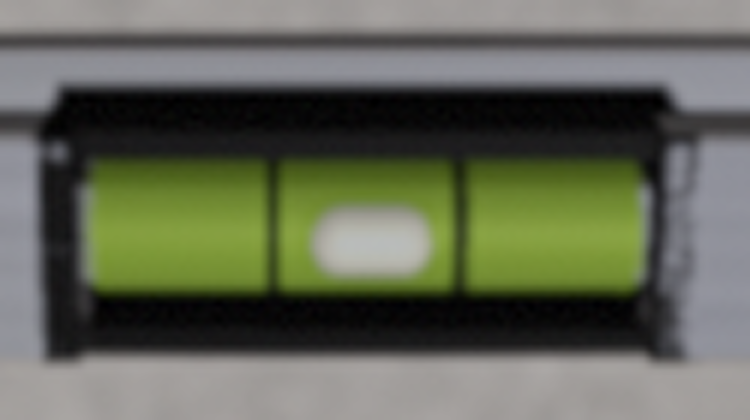

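View pics/w12d.png

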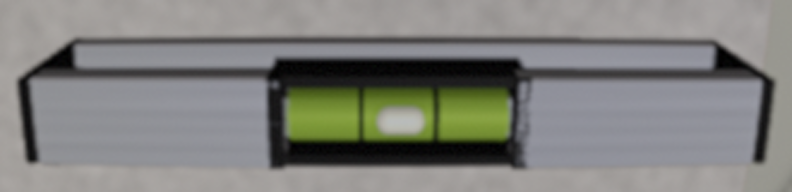

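The bubble is 0.5 mm off the middle, which is fine. Now the level's pose.

Run:
```python
from h import *
np.set_printoptions(precision=1,suppress=True)
P=np.load('P12.npy',allow_pickle=True).item()
q=np.array([onz('wrist',(165+x/2.4-.3,205+y/2.4-.3),173,P) for x,y in((22,78),(770,78),(758,162),(34,162))])
print(q,q.mean(0))
for i in range(4):
    d=q[(i+1)%4]-q[i];print(np.linalg.norm(d),np.degrees(np.arctan2(d[1],d[0])))
d=q[1]-q[0];a=np.degrees(np.arctan2(d[1],d[0]));m=q.mean(0)
togo([m[0],m[1],195],a-90)
```

```text
[[529.7   8.4 173. ]
 [516.6 203.4 173. ]
 [540.1 204.6 173. ]
 [552.9  10.6 173. ]] [534.8 106.8 173. ]
195.41481708545342 93.85966258237967
23.531014693066226 2.8987821772622655
194.4030581303453 -86.21507809922294
23.282297940297866 -174.6209981582215
cm [0.1 6.6 0.6] rotvec deg [ 0.   0.1 -0. ]
```

```bash
python3 -m inch '[[1,0.1,2,0.5,0,0,0],[1,0.1,4,0.5,0,0,0],[1,0.1,6.3,0.5,0,0,0],[1,0.1,6.3,0.5,0,0,0],[1,0.1,6.3,0.5,0,0,0],[1,0.1,6.3,0.5,0,0,0]]'
python3 -c "
from h import *
im=arm.get_image('wrist');cv2.imwrite('pics/w13.png',im[:,:,::-1])
look('13')"
```

```text
clock: 15.0
position: [535.3, 106.7, 199.1]
ee_rot: [-0.707, -0.025, 0.024, 0.707]
contact_force: [-0.3, 0.2, 1.1]
gripper_width: 85.6
15.1 [535.4 107.  199.5] 4.0 [ 0.4  0.3 -0.2] [-0.04  0.04 -0.04] [ 0.49  0.29 -0.26  0.   -1.01 -2.  ]
```

View pics/w13.png

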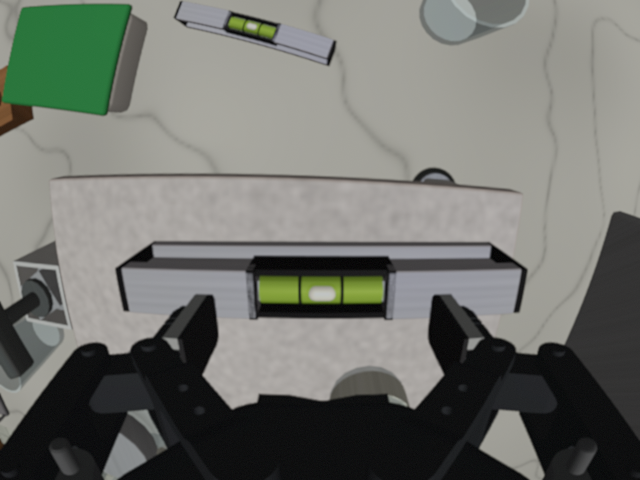

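View pics/s13.png

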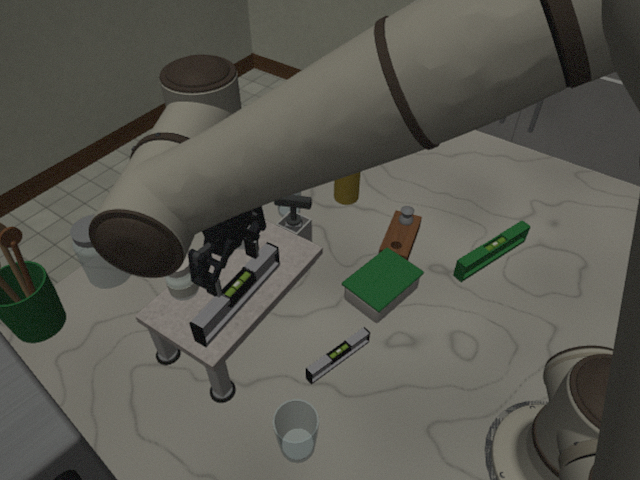

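The view is centred: the window spans 250–393 and the fingers are at about 200 and 440, both over plain top. I descend carefully.

```bash
python3 -m inch '[[1,0,0.3,0,0,0,0],[1,0,0.6,0,0,0,0],[1,0,0.9,0,0,0,0],[1,0,1.2,0,0,0,0],[1,0,1.4,0,0,0,0],[1,0,1.4,0,0,0,0],[1,0,1.4,0,0,0,0]]'
```

```text
clock: 15.68
position: [534.3, 106.8, 183.6]
ee_rot: [0.707, 0.025, -0.025, -0.707]
contact_force: [-0.1, -0.4, -0.1]
gripper_width: 85.3
```

```bash
python3 -m inch '[[1,0,0.05,0,0,0,0],[1,0,0.1,0,0,0,0],[1,0,0.15,0,0,0,0],[1,0,0.2,0,0,0,0],[1,0,0.2,0,0,0,0],[1,0,0.2,0,0,0,0]]'; python3 -m inch '[[1,0,0.05,0,0,0,0],[1,0,0.1,0,0,0,0],[1,0,0.1,0,0,0,0],[1,0,0.1,0,0,0,0]]'
```

```text
clock: 16.18
position: [534.4, 106.8, 181.8]
ee_rot: [-0.707, -0.025, 0.025, 0.707]
contact_force: [0.2, 0.1, -0.5]
gripper_width: 85.5
clock: 16.52
position: [534.4, 106.8, 180.8]
ee_rot: [0.707, 0.025, -0.025, -0.707]
contact_force: [0.0, -0.2, 0.0]
gripper_width: 85.6
```

```bash
python3 -m inch '[[1,0,0.05,0,0,0,0],[1,0,0.1,0,0,0,0],[1,0,0.1,0,0,0,0],[1,0,0.1,0,0,0,0]]'; python3 -m inch '[[1,0,0.05,0,0,0,0],[1,0,0.1,0,0,0,0],[1,0,0.1,0,0,0,0],[1,0,0.1,0,0,0,0]]'
```

```text
clock: 16.85
position: [534.3, 106.8, 179.7]
ee_rot: [0.707, 0.025, -0.025, -0.707]
contact_force: [-0.1, -0.5, -0.7]
gripper_width: 85.5
clock: 17.18
position: [534.4, 106.8, 178.8]
ee_rot: [0.707, 0.025, -0.025, -0.707]
contact_force: [0.5, 0.3, -1.1]
gripper_width: 85.5
```

```bash
python3 -m inch '[[1,0,0.05,0,0,0,0],[1,0,0.1,0,0,0,0],[1,0,0.1,0,0,0,0],[1,0,0.1,0,0,0,0]]'; python3 -m inch '[[1,0,0.05,0,0,0,0],[1,0,0.1,0,0,0,0],[1,0,0.1,0,0,0,0],[1,0,0.1,0,0,0,0]]'
```

```text
clock: 17.52
position: [534.5, 106.8, 178.6]
ee_rot: [-0.707, -0.025, 0.025, 0.707]
contact_force: [-2.7, 0.1, 5.3]
gripper_width: 85.4
clock: 17.85
position: [534.7, 106.8, 178.6]
ee_rot: [-0.707, -0.026, 0.024, 0.707]
contact_force: [-4.4, -1.1, 9.5]
gripper_width: 85.2
```

The push is 9.5 N up on the tool, with a side force of -4.4 N in x that could tip the level. I take that off by shifting slightly to -x.

```bash
python3 -m inch '[[1,-0.02,0,0,0,0,0],[1,-0.04,0,0,0,0,0],[1,-0.04,0,0,0,0,0],[1,-0.04,0,0,0,0,0]]'
python3 -c "
from h import *
im=arm.get_image('wrist');cv2.imwrite('pics/w14.png',im[:,:,::-1]);cv2.imwrite('pics/w14c.png',cv2.resize(im[230:370,100:540,::-1],None,fx=1.8,fy=1.8,interpolation=cv2.INTER_CUBIC))
look('14')"
```

```text
clock: 18.18
position: [534.6, 106.8, 178.6]
ee_rot: [-0.707, -0.026, 0.024, 0.707]
contact_force: [-2.7, -0.4, 9.2]
gripper_width: 85.5
18.2833 [534.5 106.8 178.6] 4.0 [-2.6 -0.7  9. ] [-0.02  0.76 -0.01] [ 0.5   0.31 -0.29  0.   -0.96 -2.  ]
```

View pics/w14.png

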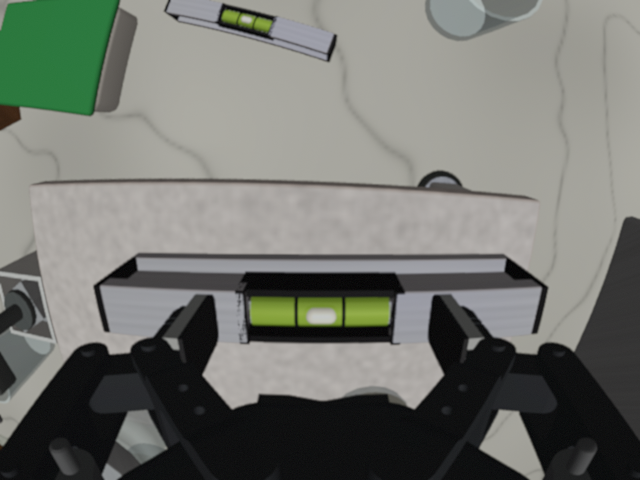

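View pics/s14.png

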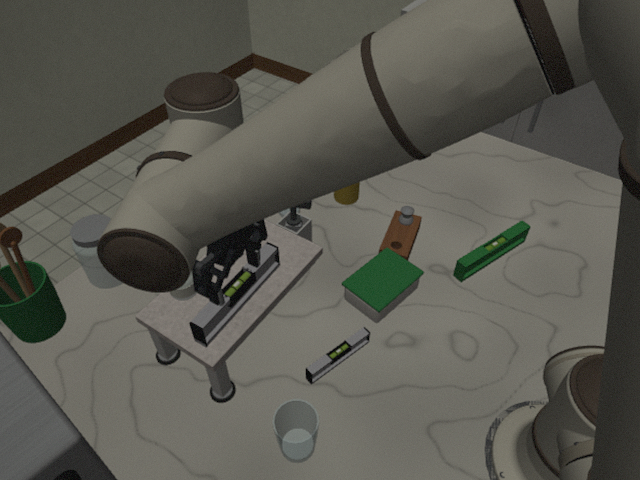

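The bubble at (321,315) lies between the lines at 297 and 344. I take off the rest of the side force, hold for a second and check under load.

```bash
python3 -m inch '[[1,-0.02,0,0,0,0,0],[1,-0.05,0.01,0,0,0,0],[1,-0.06,0.02,0,0,0,0],[1,-0.06,0.02,0,0,0,0],[1,-0.06,0.02,0,0,0,0],[1,-0.06,0.02,0,0,0,0],[1,-0.06,0.02,0,0,0,0],[1,-0.06,0.02,0,0,0,0],[1,-0.06,0.02,0,0,0,0],[1,-0.06,0.02,0,0,0,0],[1,-0.06,0.02,0,0,0,0],[1,-0.06,0.02,0,0,0,0],[1,-0.06,0.02,0,0,0,0],[1,-0.06,0.02,0,0,0,0]]'
python3 -c "
from h import *
im=arm.get_image('wrist');cv2.imwrite('pics/w15.png',im[:,:,::-1]);crop(im,230,265,180,85,4,'w15c')
look('15')
for k in range(6): arm.get_image('side');print(arm.read_state()['contact_force'].round(1))
s=cv2.imread('pics/s15.png')[:,:,::-1];crop(s,130,180,220,170,3.6,'s15c')"
```

```text
clock: 19.45
position: [534.4, 106.8, 178.6]
ee_rot: [-0.707, -0.026, 0.024, 0.707]
contact_force: [-2.6, -0.7, 8.2]
gripper_width: 85.3
19.55 [534.4 106.8 178.6] 4.0 [-2.2 -1.4  9.3] [-0.14  0.52 -0.  ] [ 0.5   0.31 -0.3   0.   -0.96 -2.  ]
[-1.4  0.   9. ]
[-1.7 -0.6  9.1]
[-2.3 -0.6  9. ]
[-1.9 -0.3  8.9]
[-1.1 -1.1  8.4]
[-1.6 -0.6  8.5]
```

View pics/w15c.png

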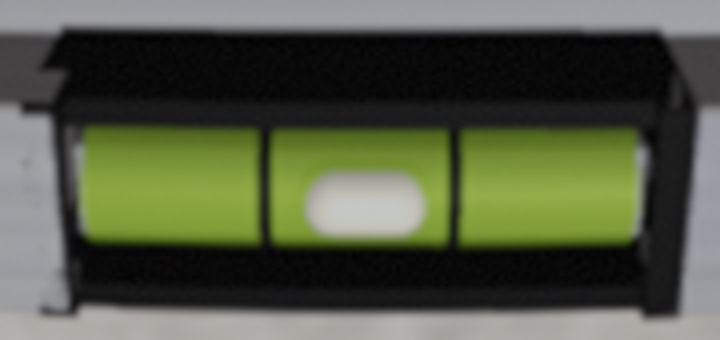

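View pics/s15c.png

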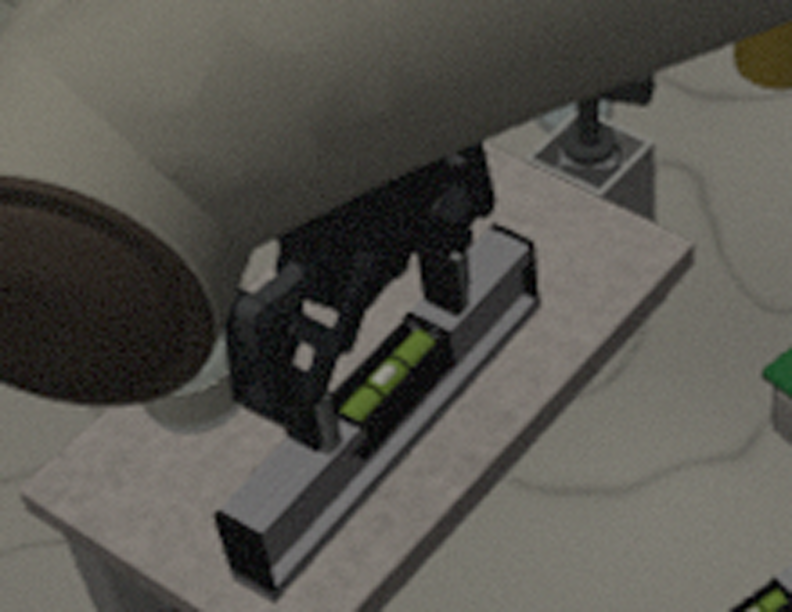

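Under about 9 N of load the bubble is at 366 between the lines at 265 and 455, which is +0.6 mm. Both fingertips are on the plain top, and the key is seated and upright. I hand the job in.

```bash
python3 -c "
from bench import arm
print(arm.job_done()); s=arm.read_state();print(s['clock'],s['contact_force'])"
```

```text
the job is handed in; nothing more can be done
None
the job is handed in; nothing more can be done
```

I put the key fully home in the foot's socket and turned it about 64° clockwise, play included. I then let it go and pressed the large grey level with the open fingers, one either side of the window. The job was handed in at about 20 s while still pressing; it gave no verdict.

My last checks before handing in:
- **Push:** about 9 N, steady, with a leftover sideways force of 1–2 N in x after I shifted the tool to relieve an initial 4.4 N.
- **Bubble:** about +0.6 mm from the middle under load; it was +0.5 mm before pressing.
- **Key:** upright in the socket with its collar down on the head, and released.
- **Bystanders:** none seen knocked or moved in the pictures. In the last view the arm hid the two jars, so I could not check those.

Two measurements disagreed slightly:
- **Key in the grip:** it sat about 2 mm off the grasp point along the bar, which I corrected before plugging it in.
- **Level position:** the top and wrist cameras differed by about 5 mm along the level, and I used the wrist camera.

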